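Pack out the loose block in its end-stop jig and hold it pressed

TASK

Each of the two jigs on the bench holds a wooden block short of its blue end stop. Take the red-handled steel spacer and slide it down into the gap between block and stop in the one jig where that gap is wide enough for it, until it stands squarely on the jig plate, and let go of it; then push that block along against the spacer so that block, spacer and stop sit tight and flush, and finish while still holding the block pressed there. Leave the block in the other jig and the things lying around where they are.

Things in the scene. Friction and masses are not known exactly. Their poses are not given: they have to be found in the camera images.
- spacer_center (a point): spacer standing upright on the table, point at its centre, 31 mm up: steel foot 14 mm thick (its x axis), 40 mm wide (its y axis), 30 mm high, with a red plastic handle on top, 12 mm thick, 28 mm wide, 32 mm high, centred; 62 mm tall, 0.11 kg. It goes into the gap upright with its 14 mm thickness along the jig's x axis, either way round
- jig_a_stop (a point): foot of the blue end stop of jig A: middle of the stop's inner face, on the plate's top, 10 mm above the table. x runs level along the jig from its open end to the stop (face at x = 0, block at negative x), y across, z up. The stop is 20 mm thick, 66 wide, 26 mm above the plate. The spacer's gap is between this face and the block's near end, bounded by the two rails
- jig_b_stop (a point): foot of the blue end stop of jig B: middle of the stop's inner face, on the plate's top, 10 mm above the table. x runs level along the jig from its open end to the stop (face at x = 0, block at negative x), y across, z up. The stop is 20 mm thick, 66 wide, 26 mm above the plate. The spacer's gap is between this face and the block's near end, bounded by the two rails
- jig_a: jig A, fixed to the table, holding block A: aluminium plate 168 x 84 x 10 mm; origin under it, 60 mm before the stop's face; x to the stop, z up. Dark guide rails 8 mm high, inner faces 54 mm apart, from x = -28 to 58 mm; beyond that open end only two screw heads, 31 mm either side of the middle. Both jigs are alike; either may stand on the left
- jig_b: jig B, fixed to the table, holding block B: aluminium plate 168 x 84 x 10 mm; origin under it, 60 mm before the stop's face; x to the stop, z up. Dark guide rails 8 mm high, inner faces 54 mm apart, from x = -28 to 58 mm; beyond that open end only two screw heads, 31 mm either side of the middle. Both jigs are alike; either may stand on the left
- block_a_center (a point): centre (half-way up) of a wooden block lying loose on jig A between its rails, 85 (x) x 48 x 20 mm, about 0.06 kg; x axis within 0.04 rad of its jig's. At the start its end is either 7 to 9 mm (spacer does not fit) or 20 to 28 mm (fits) from the stop. It slides along when its open end is pushed; 3 mm side play each way
- block_b_center (a point): centre (half-way up) of a wooden block lying loose on jig B between its rails, 85 (x) x 48 x 20 mm, about 0.06 kg; x axis within 0.04 rad of its jig's. At the start its end is either 7 to 9 mm (spacer does not fit) or 20 to 28 mm (fits) from the stop. It slides along when its open end is pushed; 3 mm side play each way
- tape_roll_center (a point): black tape roll lying flat, 82 mm across, 19 mm high, point at its centre; to be left alone
- bush_center (a point): pale plastic bush, 22 mm across, 18 mm high, point at its centre; to be left alone
- cutter_center (a point): rusty toothed disc cutter lying flat, 64 mm across, 5 mm thick, point at its centre; to be left alone
There are look-alikes about, which are no part of the job. Leave any black or purple look-alike of the part that bears spacer_center alone.

How it is judged:
On the way:
1. the spacer stands on the plate of jig A, upright in the gap between block and stop, and is let go (x of spacer_center in the frame of jig_a_stop between -0.03 and -0.002 m and y of spacer_center in the frame of jig_a_stop between -0.014 and 0.014 m and z of spacer_center in the frame of jig_a_stop between 0.027 and 0.0345 m and angle between spacer_center's own z axis and vertical below 0.15 rad and contact force between the fingers and spacer below 0.3 N), for 0.2 s.
At the end, for the whole second after the job is handed in: Spacer upright and square (0.06 rad) on the plate of jig A, 7 mm (2.5 off allowed) from the stop's face and within 10 mm of mid-width; block A flat, straight (0.05 rad), its centre 56.5 mm (about 3 off) from that face; fingers still press it, over 1.5 N on spacer and jig; block B moved under 8 mm (x of spacer_center in the frame of jig_a_stop between -0.0095 and -0.005 m and y of spacer_center in the frame of jig_a_stop between -0.01 and 0.01 m and z of spacer_center in the frame of jig_a_stop between 0.028 and 0.034 m and angle between spacer_center's own z axis and vertical below 0.06 rad and angle between the x axis of spacer_center and the x axis of jig_a_stop, either way round below 0.06 rad and x of block_a_center in the frame of jig_a_stop between -0.0595 and -0.054 m and y of block_a_center in the frame of jig_a_stop between -0.007 and 0.007 m and z of block_a_center in the frame of jig_a_stop between 0.007 and 0.013 m and angle between the x axis of block_a_center and the x axis of jig_a_stop, either way round below 0.05 rad and angle between block_a_center's own z axis and vertical below 0.05 rad and contact force between block_a and spacer above 1.5 N and contact force between spacer and jig_a above 1.5 N and contact force between the fingers and block_a above 1.5 N and linear speed of block_a below 0.01 m/s and distance of block_b_center from where it was at the start of the episode below 0.008 m); the arm keeps its last pose, push and grip.
It fails at once if the block in the other jig is shifted by more than 8 mm (distance of block_b_center from where it was at the start of the episode above 0.008 m).
It fails at once if the tape roll is knocked away by more than 25 mm (distance of tape_roll_center from where it was at the start of the episode above 0.025 m).
It fails at once if the bush is knocked away by more than 25 mm (distance of bush_center from where it was at the start of the episode above 0.025 m).
It fails at once if the disc cutter is knocked away by more than 25 mm (distance of cutter_center from where it was at the start of the episode above 0.025 m).
It also fails if it takes over 48 s, if anything falls off the work surface, if the arm or the gripper's body presses on something with over 40 N, if the wrist force passes 120 N, or if a joint passes its speed limit or range.

ROBOT

A 7-joint arm with a two-finger parallel gripper is mounted at the origin on a cart in front of the work surface, level with it; the furniture and walls round the work are solid. World frame = base frame: x ahead of the robot, y to its left, z up, the work surface at z = 0. Lengths are in m, angles in rad, forces in N, time in s.
With the tool pointing down it reaches from about 0.425 to 0.925 m from the base axis. Payload 6.8 kg.
Tool frame: the origin (TCP) lies on the centre line of the jaws, within the pads' length; the fingertips stand 25 mm ahead of it and the grasp point (between the pads) lies 6 mm ahead of it; z points along the fingers, y is the line along which they close (so a half turn about z gives the same grasp; the last joint's range is limited). The gripper opens to 85 mm and grips with 20 to 120 N. Pads are 22 mm wide; open, the fingers measure 114 mm over their backs; the gripper's body (76 mm by 85 mm) begins 54 mm behind the grasp point. The pads swing forward as they close: fully open they stand 13 mm farther back than shut.
Start: joints at [-0.108, 0.477, 0.022, 1.555, -0.011, 1.109, -0.083], TCP at [0.675, 0, 0.256] pointing down, gripper open.
Joint ranges: [-2.96, 2.96], [-0.34, 2.1], [-1.41, 1.46], [0.24, 2.44], [-1.37, 4.51], [0.17, 1.92], [-2.96, 2.96]. Speed limits (rad/s): [2.39, 2.39, 3.14, 3.14, 3.14, 3.14, 3.14].

INTERFACE

Orientations are given as a rotation vector (axis times angle).
In Python, from bench import telemetry, grab_frame, job gives the robot as it stands.
- The arm moves only by the tool apply_moves, never from a script. Its argument "rows" is a list of rows, each a list of 2 entries, a list of its own where there are three numbers: the shift along the tool's x, y, z each as a share of 250 mm, from -1 to 1, then the turn, a rotation vector about the tool's x, y, z each as a share of pi rad, from -1 to 1. A call has 1 to 10 rows; each row is the pose to reach, as a shift and turn from the pose commanded when the call began, along the tool's axes at that moment, turning the shorter way round; what a row does not reach only later rows make up. A row lasts 1/8 s, in which the tool goes at most 62.5 mm and 10.7 degrees, less where a joint would pass 70% of its speed; a pose out of reach is approached as far as the arm can. A call with a number of a shift or a turn outside -1 to 1 is refused whole. A call with a gripper value outside its range is refused whole. "jaw" is the gripper's target within -1 to 1 (fully open at 1, half-way at 0, shut at -1), set as the call begins (left out, the last holds). The fingers move at their own pace and stop on an object; "newtons" is the grip in N (left out, the last holds). Time passes only in rows, so rows that repeat a pose let the fingers close. It gives the time, the measured TCP pose, the force, the opening and the grip force at its end, in the units of the state.
- telemetry.get_obs(): the state, without advancing time (a new reading comes with each control period).
- grab_frame(name): name is "scene" or "side" or "wrist"; returns a dict with "frame" (384x512x3 uint8, red, green, blue), "vertical_fov" (degrees; the focal length in pixels is half the picture's height over the tangent of half this angle, whatever the lens; pixels are square), "cx", "cy" (the principal point, pixels), "origin" and "attitude" of the camera in the world. Camera axes: x right, y up, looking along -z (the intrinsics and any distortion apply to the point x, -y, -z); pixel columns grow to the right and rows downward; lengths in m; the calibration is good to about 2 mm. The wrist camera is an equidistant fisheye: a pixel r from the principal point sees the ray r / f radians off the axis. A picture is of the moment at which its call begins. There is no depth.
- job.hand_in(): hands the job in; it is judged then, once.
The state is a dict: "clock": time; "joints": joint angles; "qvel": joint speeds; "tau": joint torques, N m; "tcp_pos": TCP position; "orientation": TCP orientation; "contact_force": force on the tool from outside, world axes, zero at the start; "moment": the same for the moment, N m; "grip_width": finger opening in m; "gripper_force": force on a finger pad.
Only numpy, scipy, OpenCV 4.12 (cv2) and the standard library are available. Lean on these libraries where they do the work, as an engineer would, in place of code of your own. Each camera call takes 0.05 s, during which the arm holds its last target. There are 200 camera calls.

## Working session

There is one attempt and no reset: what is moved stays moved. The work goes in short steps, Python scripts to look and compute and a tool call to move; the robot and the scene stay as the last step left them, time stands still between calls to the robot, and variables do not carry over. Pictures are saved under pics/ and viewed, at most 10 in all, crops included, and the job is handed in when it is done.

Besides the shell and the picture viewer there is one more tool, called after ">>>" as name([rows], argument=value, ...), one row to a line, values as JSON. apply_moves: Moves the arm, as the interface text tells. Its arguments: {"type":"object","properties":{"rows":{"type":"array"},"jaw":{"type":"number"},"newtons":{"type":"number"}},"required":["rows"]}

```bash
mkdir -p pics; cat > h.py <<'E'
import numpy as np, cv2
from scipy.spatial.transform import Rotation as R
from bench import telemetry, grab_frame, job
def rot(a):
    a=np.array(a,float)
    if a.shape==(3,3): return a
    return R.from_rotvec(a).as_matrix() if a.size==3 else R.from_quat(a).as_matrix()
def snap(n,f):
    g=grab_frame(n); cv2.imwrite(f'pics/{f}.png',cv2.cvtColor(g['frame'],cv2.COLOR_RGB2BGR)); np.save(f'pics/{f}.npy',g,allow_pickle=True); return g
def load(f): return np.load(f'pics/{f}.npy',allow_pickle=True).item()
def ray(g,u,v,fish=False):
    f=192/np.tan(np.radians(g['vertical_fov'])/2); x=(u-g['cx'])/f; y=(v-g['cy'])/f
    if fish:
        r=np.hypot(x,y); s=np.sin(r)/max(r,1e-9); d=np.array([x*s,-y*s,-np.cos(r)])
    else: d=np.array([x,-y,-1.])
    return rot(g['attitude'])@d
def onz(g,u,v,z,fish=False):
    d=ray(g,u,v,fish); o=np.array(g['origin']); return o+d*(z-o[2])/d[2]
def proj(g,p,fish=False):
    f=192/np.tan(np.radians(g['vertical_fov'])/2); c=rot(g['attitude']).T@(np.array(p)-g['origin'])
    x,y,z=c[0],-c[1],-c[2]
    if fish:
        r=np.hypot(x,y); t=np.arctan2(r,z); k=t/max(r,1e-9); return np.array([g['cx']+f*x*k,g['cy']+f*y*k])
    return np.array([g['cx']+f*x/z,g['cy']+f*y/z])
E
python3 - <<'E'
from h import *
print(telemetry.get_obs())
fs=[]
for n in ['scene','side','wrist']:
    g=snap(n,n+'0'); print(n,{k:v for k,v in g.items() if k!='frame'}); fs.append(g['frame'])
E
```

```text
{'clock': 0.0, 'joints': array([-0.10810433,  0.47782027,  0.02232919,  1.5564237 , -0.01155827,
        1.10925882, -0.08308791]), 'qvel': array([-0.0009454 , -0.00107311,  0.00158022,  0.00055742, -0.00026948,
        0.00236089, -0.00021749]), 'tau': array([-5.45967814e-04, -5.96443820e+01,  1.60769675e+00, -2.81194621e+01,
        1.24063640e-02,  9.39900521e-03,  2.20753498e-05]), 'tcp_pos': array([6.74477007e-01, 1.57868472e-05, 2.55323624e-01]), 'orientation': array([-2.22056387e+00, -2.22061201e+00,  2.06252341e-03]), 'contact_force': array([-0.4353761 , -0.69624835,  0.59521273]), 'moment': array([ 0.02415916,  0.01699155, -0.04174666]), 'gripper_force': 0.0, 'grip_width': 0.08550081849374067}
scene {'vertical_fov': 48.48678381548904, 'cx': 250.83042412204423, 'cy': 192.6468556764066, 'origin': array([-0.06939794, -1.0260043 ,  0.76852684]), 'attitude': array([ 1.00825545, -0.29131852, -0.46198913])}
side {'vertical_fov': 47.42326697570904, 'cx': 254.24160079534838, 'cy': 194.9238238529702, 'origin': array([ 0.48308507, -0.94156074,  0.71844027]), 'attitude': array([ 0.95389698, -0.02846317, -0.0635622 ])}
wrist {'vertical_fov': 65.70646984690485, 'cx': 252.47893406144505, 'cy': 187.1325445204821, 'origin': array([0.67392734, 0.07715427, 0.37346544]), 'attitude': array([-0.30768643,  0.00227874, -0.00046248])}
```

View pics/side0.png

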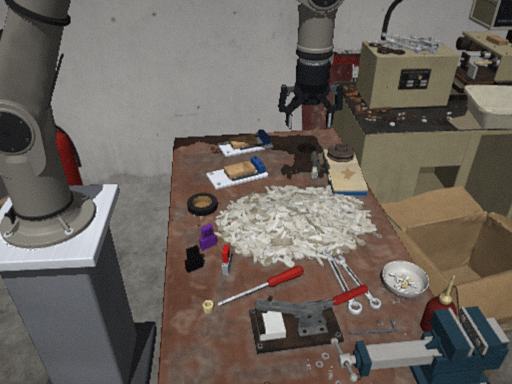

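View pics/wrist0.png

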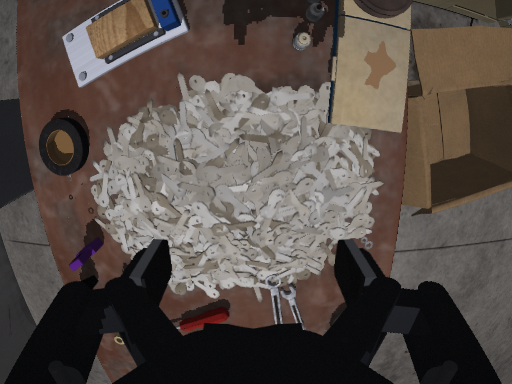

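View pics/scene0.png

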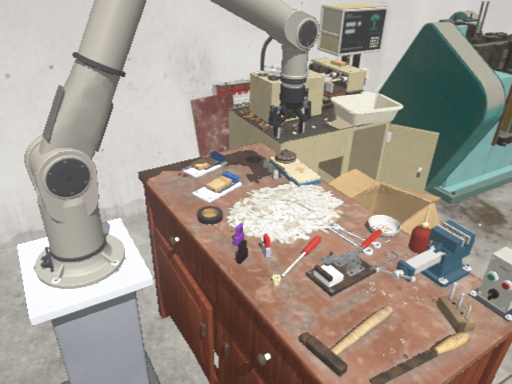

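Side view: the look-alikes are red/steel (226,258), purple (208,237) and black (194,258). Only the first has a red handle on a steel foot, so it fits. The jigs are at (238,172) and (245,143). I'll confirm this with an enlarged crop and measure.

```bash
python3 - <<'E'
from h import *
g=load('side0'); s=load('scene0'); w=load('wrist0')
a=cv2.resize(g['frame'][125:195,200:290],None,fx=4.4,fy=4.4,interpolation=cv2.INTER_CUBIC)
b=cv2.resize(g['frame'][215:285,180:270],None,fx=4.4,fy=4.4,interpolation=cv2.INTER_CUBIC)
c=cv2.resize(w['frame'][0:90,50:200],None,fx=3.2,fy=3.2,interpolation=cv2.INTER_CUBIC)
H=np.zeros((600,800,3),np.uint8); H[:308,:396]=a; H[:308,400:796]=b; H[310:310+288,:480]=c
cv2.imwrite('pics/c1.png',H[...,::-1])
def blobs(g,z,fish,cond,name):
    hsv=cv2.cvtColor(g['frame'],cv2.COLOR_RGB2HSV); m=cv2.inRange(hsv,*cond)
    n,l,st,ce=cv2.connectedComponentsWithStats(m)
    for i in range(1,n):
        if st[i,4]>25:
            p=onz(g,*ce[i],z,fish)
            if .3<p[0]<1 and -.6<p[1]<.8: print(name,st[i],ce[i].round(1),p.round(3))
for nm,G,f in [('side',g,0),('scene',s,0),('wrist',w,1)]:
    blobs(G,.046,f,((0,150,90),(6,255,255)),nm+' red')
    blobs(G,.036,f,((105,140,40),(120,255,255)),nm+' blue')
    blobs(G,.03,f,((125,100,40),(150,255,255)),nm+' purple')
    blobs(G,.03,f,((10,80,110),(22,255,255)),nm+' wood')
E
```

```text
side red [222 245   7  18  96] [225.  253.1] [ 0.464 -0.215  0.046]
side red [267 266  36  20 329] [285.4 275.3] [ 0.59  -0.292  0.046]
side red [333 284  35  21 294] [349.8 294.2] [ 0.713 -0.353  0.046]
side red [436 305  12   4  27] [440.7 306.9] [ 0.881 -0.398  0.046]
side blue [258 130  12  14  91] [263.7 137. ] [0.599 0.349 0.036]
side blue [251 157  14  16 121] [257.9 164.6] [0.566 0.175 0.036]
side blue [335 192  17   3  28] [344.1 192.8] [0.789 0.012 0.036]
side purple [199 224  18  27 326] [207.1 237. ] [ 0.421 -0.138  0.03 ]
side wood [329 133  11  11  30] [334.6 139.2] [0.833 0.327 0.03 ]
side wood [231 141  17   8  87] [237.9 144.1] [0.511 0.317 0.03 ]
side wood [183 142  20   9  57] [194.  146.8] [0.369 0.31  0.03 ]
side wood [224 160  31  19 350] [239.  168.5] [0.509 0.166 0.03 ]
side wood [341 168  14  11  78] [347.5 173.3] [0.825 0.117 0.03 ]
side wood [268 177   9   8  34] [272.1 179.9] [0.601 0.098 0.03 ]
side wood [252 178  17  15  68] [258.7 183.8] [0.562 0.081 0.03 ]
side wood [225 187  13  11  54] [231.2 191.1] [0.483 0.05  0.03 ]
side wood [ 380  186  132  134 
[... 3398 characters left out ...]
.143 0.036]
wrist blue [330  81   3  21  33] [331.2  90.5] [0.763 0.085 0.036]
wrist purple [ 69 237  34  34 393] [ 85.7 253.6] [ 0.421 -0.137  0.03 ]
wrist wood [  86    0   68   58 1987] [118.  27.] [0.51  0.172 0.03 ]
wrist wood [ 412   26   99  182 5830] [451.6  71.1] [0.936 0.129 0.03 ]
wrist wood [364  41  32  48 773] [378.4  65.2] [0.824 0.121 0.03 ]
wrist wood [441 107  27  39 585] [453.4 124.9] [0.945 0.056 0.03 ]
wrist wood [ 55 131  18  22 291] [ 63.7 142.1] [0.419 0.032 0.03 ]
wrist wood [451 146  13  12  63] [456.9 151.4] [0.957 0.02  0.03 ]
wrist wood [432 184  80  29 225] [469.  199.3] [ 0.999 -0.051  0.03 ]
wrist wood [114 336  10   9  34] [117.9 340.3] [ 0.431 -0.321  0.03 ]
```

View pics/c1.png

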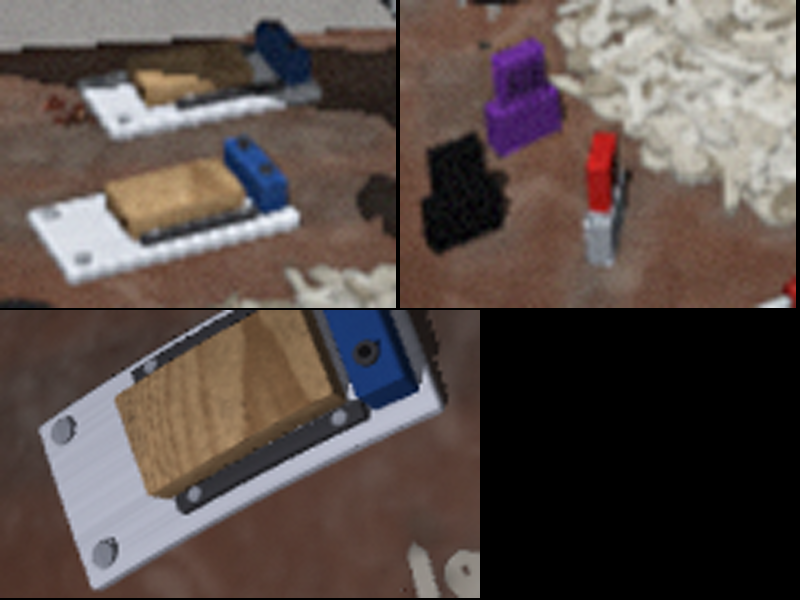

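The crop confirms the target: red handle on a steel foot, at side pixel (226,258). The purple and black parts are the decoys. The near jig has only a narrow gap, so the far jig (y≈0.34) looks like the wide one. Next I go above the spacer.

>>> apply_moves([
  [[-0.868,-0.836,0.2],[0,0,0]],
  [[-0.868,-0.836,0.2],[0,0,0]],
  [[-0.868,-0.836,0.2],[0,0,0]],
  [[-0.868,-0.836,0.2],[0,0,0]],
  [[-0.868,-0.836,0.2],[0,0,0]],
  [[-0.868,-0.836,0.2],[0,0,0]],
  [[-0.868,-0.836,0.2],[0,0,0]],
  [[-0.868,-0.836,0.2],[0,0,0]],
], jaw=0.2, newtons=30)

```text
clock: 1.15
tcp_pos: [0.4672, -0.2158, 0.2065]
orientation: [2.219, 2.224, 0.001]
contact_force: [-0.1, -0.0, -0.2]
grip_width: 0.0513
gripper_force: 0.0
```

```bash
python3 - <<'E'
from h import *
o=telemetry.get_obs(); print(o['clock'],o['tcp_pos'],o['orientation'],o['grip_width'])
g=snap('wrist','w1')
cv2.imwrite('pics/w1c.png',cv2.resize(g['frame'][:,150:350],None,fx=1.5,fy=1.5)[...,::-1])
hsv=cv2.cvtColor(g['frame'],cv2.COLOR_RGB2HSV); m=cv2.inRange(hsv,(0,150,60),(6,255,255))
cs,_=cv2.findContours(m,cv2.RETR_EXTERNAL,cv2.CHAIN_APPROX_NONE)
for c in cs:
    if cv2.contourArea(c)>60:
        P=np.array([onz(g,*q[0],.062,1)[:2] for q in c],np.float32)
        print(c.reshape(-1,2).mean(0),cv2.minAreaRect(P))
E
```

```text
1.15 [ 0.46722082 -0.21581421  0.20645177] [2.21851899e+00 2.22382139e+00 1.13017813e-03] 0.05127366318914641
[444.2027027  309.17567568] ((0.7319843769073486, -0.4008510708808899), (0.021643418818712234, 0.0803707093000412), 72.69690704345703)
[495.16129032 300.61290323] ((0.8386580348014832, -0.41007328033447266), (0.04512445628643036, 0.11687400937080383), 81.01904296875)
[360.16993464 207.92156863] ((0.574362576007843, -0.2436622977256775), (0.07542893290519714, 0.02254331111907959), 26.064844131469727)
[250.11627907 180.45348837] ((0.4644511640071869, -0.2157118022441864), (0.03390319645404816, 0.01182390097528696), 80.04747772216797)
```

View pics/w1c.png

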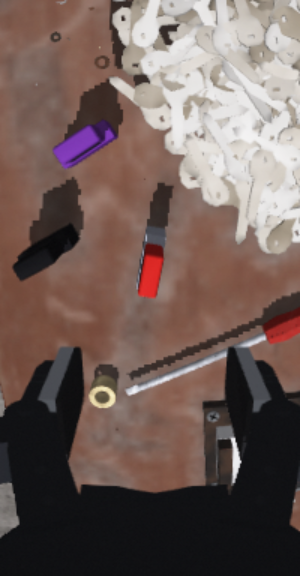

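The spacer's top is at (0.464,-0.219), with its long axis about 10° clockwise from world y. The black part is 5 cm to its left and the bush sits below it. I narrow the jaw, turn 10° and descend.

>>> apply_moves([
  [[-0.008,-0.006,0.1],[0,0,0.028]],
  [[-0.008,-0.006,0.25],[0,0,0.056]],
  [[-0.008,-0.006,0.38],[0,0,0.056]],
  [[-0.008,-0.006,0.46],[0,0,0.056]],
  [[-0.008,-0.006,0.53],[0,0,0.056]],
  [[-0.008,-0.006,0.57],[0,0,0.056]],
  [[-0.008,-0.006,0.59],[0,0,0.056]],
  [[-0.008,-0.006,0.59],[0,0,0.056]],
], jaw=-0.2)

```text
clock: 2.2
tcp_pos: [0.4648, -0.2188, 0.0589]
orientation: [2.408, 2.018, 0.0]
contact_force: [-0.4, -0.3, -0.3]
grip_width: 0.0343
gripper_force: 0.0
```

>>> apply_moves([
  [[0,0,0],[0,0,0]],
  [[0,0,0],[0,0,0]],
  [[0,0,0],[0,0,0]],
  [[0,0,0],[0,0,0]],
  [[0,0,0],[0,0,0]],
  [[0,0,0],[0,0,0]],
], jaw=-1, newtons=40)

```text
clock: 2.95
tcp_pos: [0.465, -0.2192, 0.0595]
orientation: [2.407, 2.017, 0.001]
contact_force: [0.4, -0.7, 7.1]
grip_width: 0.012
gripper_force: 40.0
```

>>> apply_moves([
  [[0,0,-0.1],[0,0,0]],
  [[0,0,-0.3],[0,0,0]],
  [[0.1,0,-0.5],[0,0,0]],
  [[0.3,0.02,-0.7],[0,0,0]],
  [[0.5,0.02,-0.77],[0,0,0]],
  [[0.75,0.03,-0.77],[0,0,0]],
  [[1,0.04,-0.77],[0,0,0]],
  [[1,0.04,-0.77],[0,0,0]],
])

```text
clock: 3.95
tcp_pos: [0.5183, 0.0316, 0.2511]
orientation: [-2.397, -2.028, -0.002]
contact_force: [-0.0, -0.2, -1.3]
grip_width: 0.0112
gripper_force: 39.3
```

>>> apply_moves([
  [[0.2,0,0],[0,0,-0.04]],
  [[0.4,0,0],[0,0,-0.08]],
  [[0.6,0,0],[0,0,-0.12]],
  [[0.8,0,0],[0,0,-0.16]],
  [[1,0,0],[0,0,-0.194]],
  [[1,0,0],[0,0,-0.194]],
  [[1,0,0],[0,0,-0.194]],
  [[1,0,0],[0,0,-0.194]],
])

```text
clock: 4.95
tcp_pos: [0.5622, 0.2693, 0.2511]
orientation: [1.695, 2.644, -0.002]
contact_force: [1.0, -1.0, -1.3]
grip_width: 0.0112
gripper_force: 39.4
```

```bash
python3 - <<'E'
from h import *
o=telemetry.get_obs(); print(o['clock'],o['tcp_pos'],o['orientation'],o['grip_width'])
g=snap('wrist','w2'); print(R.from_rotvec(o['orientation']).as_matrix().round(3))
cv2.imwrite('pics/w2c.png',cv2.resize(g['frame'],None,fx=1.5,fy=1.5)[...,::-1])
hsv=cv2.cvtColor(g['frame'],cv2.COLOR_RGB2HSV)
for nm,lo,hi,z in [('blue',(105,120,30),(122,255,255),.036),('wood',(9,60,50),(25,255,255),.03),('red',(0,150,60),(6,255,255),.1)]:
  m=cv2.inRange(hsv,lo,hi); cs,_=cv2.findContours(m,cv2.RETR_EXTERNAL,cv2.CHAIN_APPROX_NONE)
  for c in cs:
    if cv2.contourArea(c)>150:
        P=np.array([onz(g,*q[0],z,1)[:2] for q in c],np.float32); r=cv2.minAreaRect(P)
        print(nm,c.reshape(-1,2).mean(0).round(),np.round(r[0],4),np.round(r[1],4),round(r[2],1))
E
```

```text
4.95 [0.56215682 0.2692584  0.25106952] [ 1.69537531e+00  2.64426845e+00 -2.08863986e-03] 0.011199158734404514
[[-0.417  0.909 -0.   ]
 [ 0.909  0.417 -0.001]
 [-0.001 -0.001 -1.   ]]
blue [381. 244.] [0.7641 0.2368] [0.1045 0.0444] 62.9
blue [231. 212.] [0.5636 0.2022] [0.0198 0.0672] 20.8
blue [322.  95.] [0.5978 0.3742] [0.0237 0.0648] 18.0
wood [ 93. 262.] [0.4046 0.0333] [0.0507 0.0495] 31.4
wood [125. 238.] [0.4441 0.1024] [0.0262 0.046 ] 14.4
wood [451. 256.] [0.9583 0.2691] [0.2474 0.3615] 78.0
wood [186. 210.] [0.5092 0.1769] [0.0854 0.0536] 21.3
wood [374. 185.] [0.7136 0.3087] [0.0288 0.049 ] 68.0
wood [396. 170.] [0.73   0.3404] [0.0239 0.0515] 59.5
wood [256.  86.] [0.5279 0.3511] [0.0841 0.0479] 16.7
wood [471.  90.] [0.7913 0.4797] [0.2256 0.314 ] 31.1
red [252. 256.] [0.5967 0.1906] [0.0268 0.092 ] 25.6
```

View pics/w2c.png

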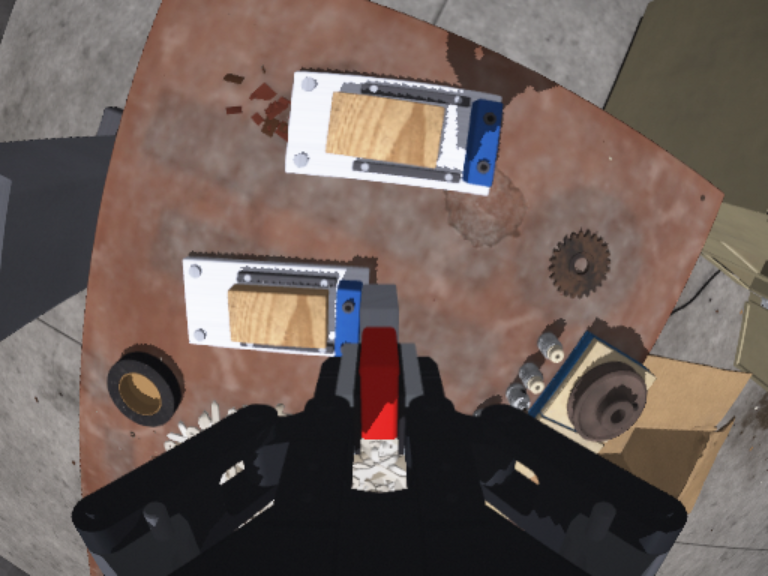

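The view shows the near jig (crop 278,315) with a narrow gap. The far jig (crop 390,130) has a gap of about 23 mm, so that is jig A. Its angle is about 18°, with the stop face near (0.590,0.372). I go beside it for a close look.

>>> apply_moves([
  [[0.03,0.1,0.16],[0,0,0.02]],
  [[0.05,0.195,0.32],[0,0,0.037]],
  [[0.05,0.195,0.32],[0,0,0.037]],
  [[0.05,0.195,0.32],[0,0,0.037]],
  [[0.05,0.195,0.32],[0,0,0.037]],
])

```text
clock: 5.62
tcp_pos: [0.6015, 0.303, 0.1734]
orientation: [1.842, 2.543, 0.004]
contact_force: [0.1, -0.2, -1.8]
grip_width: 0.0113
gripper_force: 39.5
```

```bash
python3 - <<'E'
from h import *
o=telemetry.get_obs(); print(o['clock'],o['tcp_pos'],o['orientation'],o['grip_width'])
g=snap('wrist','w3'); print(R.from_rotvec(o['orientation']).as_matrix().round(4), np.round(g['origin'],4))
cv2.imwrite('pics/w3c.png',cv2.resize(g['frame'],None,fx=1.5,fy=1.5)[...,::-1])
hsv=cv2.cvtColor(g['frame'],cv2.COLOR_RGB2HSV)
for nm,lo,hi,z in [('blue',(105,120,30),(122,255,255),.036),('wood',(9,60,50),(25,255,255),.03),('red',(0,150,60),(6,255,255),.173)]:
  m=cv2.inRange(hsv,lo,hi); cs,_=cv2.findContours(m,cv2.RETR_EXTERNAL,cv2.CHAIN_APPROX_NONE)
  for c in cs:
    if cv2.contourArea(c)>600:
        P=np.array([onz(g,*q[0],z,1)[:2] for q in c],np.float32); r=cv2.minAreaRect(P)
        print(nm,c.reshape(-1,2).mean(0).round(),np.round(r[0],4),np.round(r[1],4),round(r[2],1))
E
```

```text
5.625 [0.60152376 0.30300997 0.1733771 ] [1.84240618 2.54287552 0.00385318] 0.011311556475763778
[[-3.115e-01  9.502e-01  2.600e-03]
 [ 9.502e-01  3.115e-01  1.200e-03]
 [ 3.000e-04  2.800e-03 -1.000e+00]] [0.5763 0.3762 0.2914]
blue [189. 253.] [0.5627 0.2116] [0.0243 0.0554] 20.3
blue [277. 106.] [0.5997 0.3747] [0.0202 0.0646] 17.5
wood [447. 281.] [0.9371 0.2505] [0.1781 0.3176] 66.4
wood [139. 257.] [0.5106 0.1792] [0.0899 0.0563] 21.0
wood [193. 107.] [0.5283 0.3512] [0.0847 0.048 ] 16.4
wood [470.  68.] [0.7739 0.4795] [0.1864 0.2129] 21.7
red [252. 256.] [0.5988 0.3077] [0.0118 0.0411] 19.1
```

View pics/w3c.png

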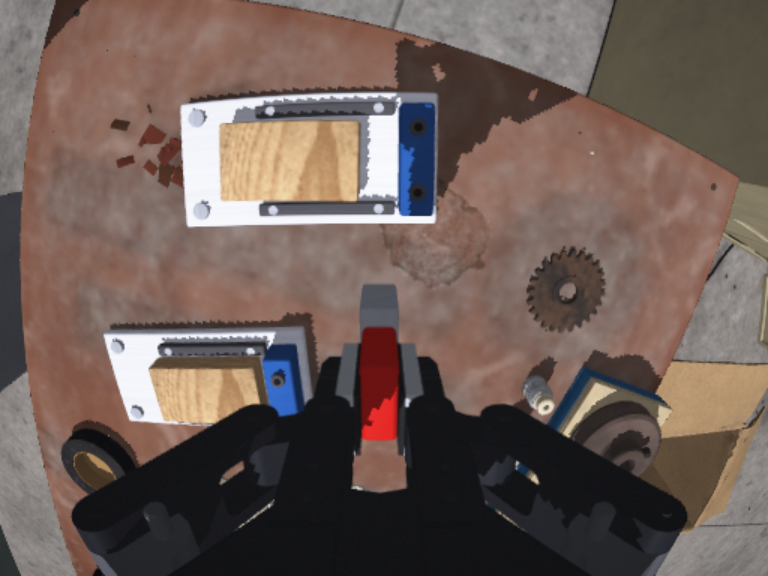

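Close view: the stop measures 20x65 mm at 17.5° and the block end is 22.7 mm from it, at crop (380,160). I move over the gap.

>>> apply_moves([
  [[0.14,0,0],[0,0,0.0036]],
  [[0.28,0,0],[0,0,0.0036]],
  [[0.28,0,0.12],[0,0,0.0036]],
  [[0.28,0,0.24],[0,0,0.0036]],
  [[0.28,0,0.24],[0,0,0.0036]],
  [[0.28,0,0.24],[0,0,0.0036]],
  [[0.28,0,0.24],[0,0,0.0036]],
  [[0.28,0,0.24],[0,0,0.0036]],
])

```text
clock: 6.68
tcp_pos: [0.5796, 0.3702, 0.1126]
orientation: [1.857, 2.533, 0.003]
contact_force: [-1.1, -0.5, -2.6]
grip_width: 0.0115
gripper_force: 39.5
```

```bash
python3 - <<'E'
from h import *
o=telemetry.get_obs(); M=R.from_rotvec(o['orientation']).as_matrix(); print(o['clock'],o['tcp_pos'],M.round(4))
d=np.array([.5794,.3693])-o['tcp_pos'][:2]; print('tool err/.25',(M[:2,:2].T@d/.25).round(4))
g=snap('wrist','w4'); s=snap('side','s4')
a=cv2.resize(g['frame'][80:300,120:400],None,fx=2,fy=2); b=cv2.resize(s['frame'][70:170,210:310],None,fx=2.3,fy=2.3)
H=np.zeros((440,800,3),np.uint8); H[:,:560]=a; H[:230,565:795]=b; cv2.imwrite('pics/w4c.png',H[...,::-1])
E
```

```text
6.675 [0.57959419 0.37018075 0.11260356] [[-3.011e-01  9.536e-01  1.600e-03]
 [ 9.536e-01  3.011e-01  1.100e-03]
 [ 6.000e-04  1.900e-03 -1.000e+00]]
tool err/.25 [-0.0031 -0.0018]
```

View pics/w4c.png

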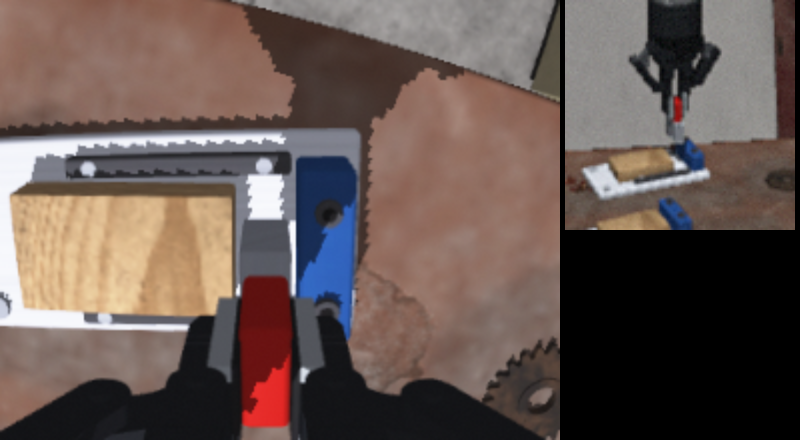

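The spacer is aligned over the gap. I descend.

>>> apply_moves([
  [[-0.003,-0.002,0.04],[0,0,0]],
  [[-0.003,-0.002,0.08],[0,0,0]],
  [[-0.003,-0.002,0.11],[0,0,0]],
  [[-0.003,-0.002,0.13],[0,0,0]],
  [[-0.003,-0.002,0.145],[0,0,0]],
  [[-0.003,-0.002,0.155],[0,0,0]],
  [[-0.003,-0.002,0.155],[0,0,0]],
  [[-0.003,-0.002,0.155],[0,0,0]],
])

```text
clock: 7.78
tcp_pos: [0.5789, 0.3691, 0.0728]
orientation: [1.857, 2.534, 0.001]
contact_force: [1.4, 0.9, -0.8]
grip_width: 0.0114
gripper_force: 39.6
```

>>> apply_moves([
  [[0,0,0.006],[0,0,0]],
  [[0,0,0.012],[0,0,0]],
  [[0,0,0.016],[0,0,0]],
  [[0,0,0.016],[0,0,0]],
  [[0,0,0.016],[0,0,0]],
])

```text
clock: 8.4
tcp_pos: [0.5789, 0.3691, 0.0695]
orientation: [1.857, 2.534, 0.0]
contact_force: [-2.3, -0.2, 6.3]
grip_width: 0.0114
gripper_force: 40.7
```

Contact of 6 N at exactly the expected height. I release and lift.

>>> apply_moves([
  [[0,0,0],[0,0,0]],
  [[0,0,0],[0,0,0]],
  [[0,0,0],[0,0,0]],
  [[0,0,0],[0,0,0]],
  [[0,0,0],[0,0,0]],
], jaw=-0.3)

```text
clock: 9.02
tcp_pos: [0.5788, 0.369, 0.0685]
orientation: [-1.857, -2.534, 0.0]
contact_force: [-0.6, -0.8, 0.5]
grip_width: 0.0304
gripper_force: 0.0
```

>>> apply_moves([
  [[0,0,-0.06],[0,0,0]],
  [[0,0,-0.16],[0,0,0]],
  [[0,0,-0.3],[0,0,0]],
  [[-0.1,-0.1,-0.4],[0,0,0]],
  [[-0.25,-0.3,-0.4],[0,0,0]],
  [[-0.25,-0.4,-0.4],[0,0,0]],
  [[-0.25,-0.4,-0.4],[0,0,0]],
  [[-0.25,-0.4,-0.4],[0,0,0]],
])

```text
clock: 10.02
tcp_pos: [0.5033, 0.2802, 0.1696]
orientation: [1.856, 2.534, 0.004]
contact_force: [0.4, -0.3, 0.4]
grip_width: 0.0299
gripper_force: 0.0
```

```bash
python3 - <<'E'
from h import *
o=telemetry.get_obs(); M=R.from_rotvec(o['orientation']).as_matrix(); print(o['clock'],o['tcp_pos'],M.round(4))
g=snap('wrist','w5')
cv2.imwrite('pics/w5c.png',cv2.resize(g['frame'][0:290,100:490],None,fx=2,fy=2)[...,::-1])
hsv=cv2.cvtColor(g['frame'],cv2.COLOR_RGB2HSV)
for nm,lo,hi,z in [('blue',(105,120,30),(122,255,255),.036),('wood',(9,60,50),(25,255,255),.03),('red',(0,150,60),(6,255,255),.072)]:
  m=cv2.inRange(hsv,lo,hi); cs,_=cv2.findContours(m,cv2.RETR_EXTERNAL,cv2.CHAIN_APPROX_NONE)
  for c in cs:
    if cv2.contourArea(c)>150:
        P=np.array([onz(g,*q[0],z,1)[:2] for q in c],np.float32); r=cv2.minAreaRect(P)
        print(nm,c.reshape(-1,2).mean(0).round(),np.round(r[0],4),np.round(r[1],4),round(r[2],1))
E
```

```text
10.025 [0.50328774 0.28021468 0.16959842] [[-3.017e-01  9.534e-01  2.000e-03]
 [ 9.534e-01  3.017e-01  1.400e-03]
 [ 7.000e-04  2.300e-03 -1.000e+00]]
blue [448. 271.] [0.765  0.2514] [0.1153 0.0668] 49.6
blue [279. 271.] [0.5559 0.1994] [0.0083 0.077 ] 24.3
blue [385. 119.] [0.5952 0.3732] [0.0287 0.065 ] 17.9
wood [245. 272.] [0.5223 0.1844] [0.0526 0.0577] 21.6
wood [474. 290.] [0.8789 0.1922] [0.1551 0.2689] 48.1
wood [437. 210.] [0.7065 0.3108] [0.0266 0.0495] 66.5
wood [458. 190.] [0.7206 0.3415] [0.0252 0.0515] 62.1
wood [201. 120.] [0.4417 0.3202] [0.0142 0.0143] 87.6
wood [303. 116.] [0.5277 0.3508] [0.0846 0.048 ] 16.5
wood [480.  49.] [0.6749 0.4938] [0.1419 0.1439] 16.5
red [374. 120.] [0.5721 0.3676] [0.0218 0.0268] 16.6
```

View pics/w5c.png

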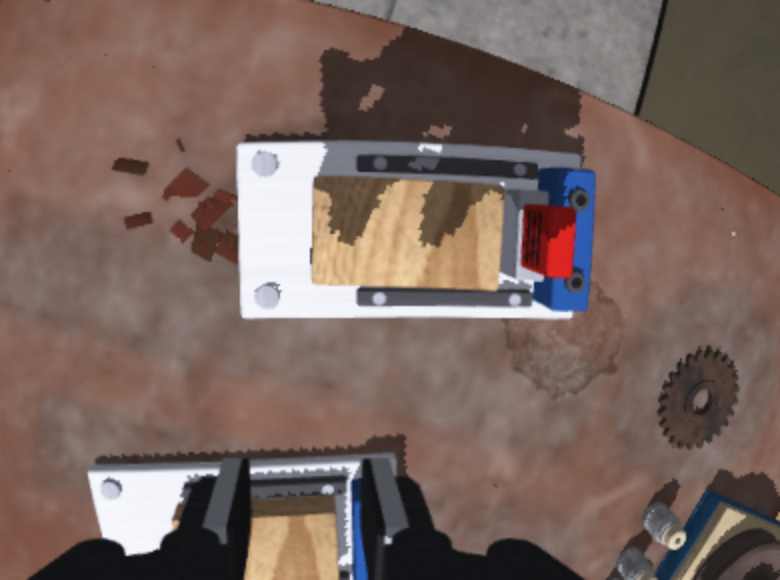

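The spacer stands upright in the gap, released. Now I take closed fingers behind the block's open end.

>>> apply_moves([
  [[0.2,-0.13,0],[0,0,0]],
  [[0.242,-0.13,0.05],[0,0,0]],
  [[0.242,-0.13,0.2],[0,0,0]],
  [[0.242,-0.13,0.35],[0,0,0]],
  [[0.242,-0.13,0.45],[0,0,0]],
  [[0.242,-0.13,0.5],[0,0,0]],
  [[0.242,-0.13,0.51],[0,0,0]],
  [[0.242,-0.13,0.51],[0,0,0]],
  [[0.242,-0.13,0.51],[0,0,0]],
], jaw=-1)

```text
clock: 11.2
tcp_pos: [0.4537, 0.3277, 0.042]
orientation: [1.857, 2.534, 0.003]
contact_force: [-0.3, 0.2, -0.3]
grip_width: -0.0002
gripper_force: 0.0
```

```bash
python3 - <<'E'
from h import *
o=telemetry.get_obs(); M=R.from_rotvec(o['orientation']).as_matrix(); print(o['clock'],o['tcp_pos'],M.round(4),o['grip_width'],o['contact_force'])
g=snap('wrist','w6'); s=snap('side','s6')
a=cv2.resize(g['frame'][60:280,120:400],None,fx=2,fy=2); b=cv2.resize(s['frame'][80:160,210:290],None,fx=2.9,fy=2.9)
H=np.zeros((440,800,3),np.uint8); H[:,:560]=a; H[:232,565:797]=b; cv2.imwrite('pics/w6c.png',H[...,::-1])
d=np.array([.4875,.3382])-o['tcp_pos'][:2]; print('tool',(M[:2,:2].T@d).round(4))
E
```

```text
11.2 [0.45367198 0.32766722 0.04201734] [[-3.012e-01  9.536e-01  1.400e-03]
 [ 9.536e-01  3.012e-01  1.100e-03]
 [ 6.000e-04  1.700e-03 -1.000e+00]] -0.00015733589535036398 [-0.29003412  0.19165139 -0.34770613]
tool [-0.0001  0.0354]
```

View pics/w6c.png

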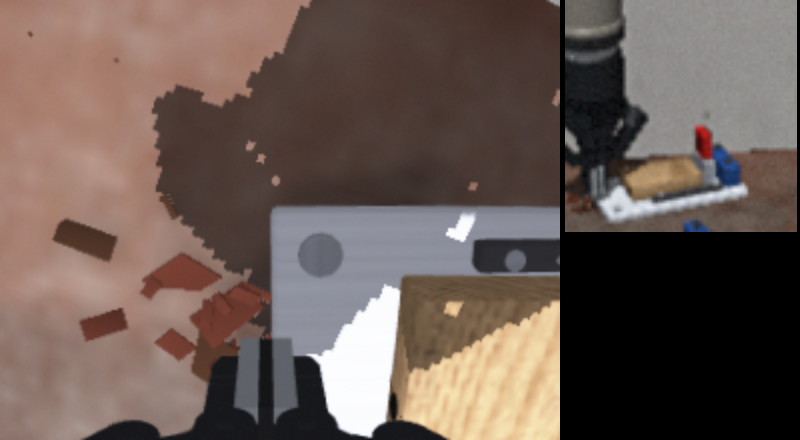

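Ready behind the block. I push slowly.

>>> apply_moves([
  [[0,0.03,0.004],[0,0,0]],
  [[0,0.055,0.004],[0,0,0]],
  [[0,0.075,0.004],[0,0,0]],
  [[0,0.09,0.004],[0,0,0]],
  [[0,0.1,0.004],[0,0,0]],
  [[0,0.11,0.004],[0,0,0]],
  [[0,0.11,0.004],[0,0,0]],
  [[0,0.11,0.004],[0,0,0]],
])

```text
clock: 12.3
tcp_pos: [0.4793, 0.3355, 0.0401]
orientation: [1.857, 2.534, 0.0]
contact_force: [-0.5, -0.8, 0.4]
grip_width: 0.0001
gripper_force: 0.0
```

>>> apply_moves([
  [[0,0.004,0],[0,0,0]],
  [[0,0.008,0],[0,0,0]],
  [[0,0.012,0],[0,0,0]],
  [[0,0.012,0],[0,0,0]],
  [[0,0.012,0],[0,0,0]],
])

```text
clock: 12.92
tcp_pos: [0.4822, 0.3364, 0.0401]
orientation: [1.857, 2.534, 0.0]
contact_force: [-1.0, 0.4, 0.5]
grip_width: -0.0001
gripper_force: 0.4
```

>>> apply_moves([
  [[0,0.006,0],[0,0,0]],
  [[0,0.012,0],[0,0,0]],
  [[0,0.012,0],[0,0,0]],
  [[0,0.012,0],[0,0,0]],
])

```text
clock: 13.42
tcp_pos: [0.4844, 0.337, 0.0399]
orientation: [-1.856, -2.534, 0.002]
contact_force: [-4.1, -1.2, 2.7]
grip_width: -0.0001
gripper_force: 2.5
```

>>> apply_moves([
  [[0,0.006,0],[0,0,0]],
  [[0,0.012,0],[0,0,0]],
  [[0,0.012,0],[0,0,0]],
  [[0,0.012,0],[0,0,0]],
])

```text
clock: 13.92
tcp_pos: [0.4847, 0.3372, 0.0397]
orientation: [-1.855, -2.533, 0.009]
contact_force: [-11.3, -4.3, 10.3]
grip_width: -0.0
gripper_force: 6.5
```

```bash
python3 - <<'E'
from h import *
o=telemetry.get_obs(); print(o['clock'],o['tcp_pos'],o['contact_force'])
g=snap('wrist','w7'); s=snap('side','s7')
hsv=cv2.cvtColor(g['frame'],cv2.COLOR_RGB2HSV)
for nm,lo,hi,z in [('blue',(105,120,30),(122,255,255),.036),('wood',(9,60,40),(25,255,255),.03),('red',(0,150,40),(6,255,255),.072)]:
  m=cv2.inRange(hsv,lo,hi); cs,_=cv2.findContours(m,cv2.RETR_EXTERNAL,cv2.CHAIN_APPROX_NONE)
  for c in cs:
    if cv2.contourArea(c)>150:
        P=np.array([onz(g,*q[0],z,1)[:2] for q in c],np.float32); r=cv2.minAreaRect(P)
        if abs(r[0][0]-.55)<.08 and abs(r[0][1]-.35)<.06: print(nm,np.round(r[0],4),np.round(r[1],4),round(r[2],1))
a=cv2.resize(g['frame'][100:300,220:420],None,fx=2,fy=2); b=cv2.resize(s['frame'][80:160,210:290],None,fx=4.8,fy=4.8)
H=np.zeros((400,800,3),np.uint8); H[:,:400]=a; H[:384,405:789]=b; cv2.imwrite('pics/w7c.png',H[...,::-1])
E
```

```text
13.925 [0.4847266  0.33715128 0.03972725] [-11.34311775  -4.27126229  10.31772236]
blue [0.5864 0.3981] [0.0243 0.0488] 76.9
wood [0.5347 0.3572] [0.086  0.0539] 17.3
red [0.568  0.3746] [0.028  0.0516] 78.0
```

>>> apply_moves([
  [[0,0,0],[0,0,0]],
  [[0,0,0],[0,0,0]],
  [[0,0,0],[0,0,0]],
  [[0,0,0],[0,0,0]],
])

```text
clock: 14.52
tcp_pos: [0.4847, 0.3371, 0.0397]
orientation: [-1.855, -2.533, 0.009]
contact_force: [-11.2, -4.5, 9.7]
grip_width: -0.0
gripper_force: 6.5
```

```bash
python3 - <<'E'
from h import *
o=telemetry.get_obs(); print(o['clock'],o['tcp_pos'],o['contact_force'],abs(o['qvel']).max())
x=np.array([.9537,.3007,0]);y=np.array([-.3007,.9537,0]);S=np.array([.5902,.3717,.010])
for n in ['side','scene']:
  g=snap(n,n+'8'); m=cv2.inRange(cv2.cvtColor(g['frame'],cv2.COLOR_RGB2HSV),(0,140,60),(8,255,255))
  pts=np.array([proj(g,S-.007*x+a*x+b*y+[0,0,c]) for a in(-.006,.006) for b in(-.014,.014) for c in(.03,.062)])
  c=pts.mean(0).astype(int); k=np.zeros_like(m); k[c[1]-15:c[1]+16,c[0]-15:c[0]+16]=1; v,u=np.nonzero(m*k)
  print(n,'expected box',pts.min(0).round(1),pts.max(0).round(1),'seen',u.min(),v.min(),u.max()+1,v.max()+1)
E
```

```text
14.525 [0.48473902 0.3371297  0.03971581] [-11.24176827  -4.53404104   9.70922887] 0.001648525513611593
side expected box [255.5 122.4] [262.  135.3] seen 257 123 262 134
scene expected box [210.  145.1] [217.3 155.5] seen 210 146 218 155
```

The seen handle matches the expected upright pose in both views, and the 12 N push holds steady. I hand in.

```bash
python3 -c "
from bench import job
print(job.hand_in())"
```

```text
the job is handed in; nothing more can be done
None
```

The spacer stands upright in the far jig's gap and was let go, and the block is pressed against spacer and stop with a steady push of about 12 N; the job is handed in, with no verdict returned.

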